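# Lock the tray cassette with its pin

### The arm

A 6-joint arm with a two-finger parallel gripper is mounted at the origin on a cart in front of the work surface, level with it; the furniture and walls round the work are solid. World frame = base frame: x ahead of the robot, y to its left, z up, the work surface at z = 0. Lengths are in m, angles in rad, forces in N, time in s.
With the tool pointing down it reaches from about 0.375 to 0.9 m from the base axis. Payload 3.1 kg.
Tool frame: the origin (TCP) lies midway between the tips of the shut fingers; the grasp point (between the pads) lies 19 mm behind it (manip.grip_depth is the distance from the TCP to the grasp point, in m); z points along the fingers, y is the line along which they close (so a half turn about z gives the same grasp; the last joint's range is limited). The gripper opens to 85 mm and grips with 20 to 120 N. Pads are 22 mm wide; open, the fingers measure 114 mm over their backs; the gripper's body (76 mm by 85 mm) begins 54 mm behind the grasp point. The pads swing forward as they close: fully open they stand 13 mm farther back than shut.
Start: joints at [1.083, 0.527, 1.433, -0, 1.181, -0.178], TCP at [0.191, 0.595, 0.231] pointing down, gripper open.
Joint ranges: [-3.08, 3.08], [-0.75, 2.2], [0.22, 2.44], [-1.43, 4.57], [0, 2.65], [-2.85, 2.85]. Speed limits (rad/s): [2.79, 2.79, 3.14, 3.14, 3.14, 3.14].

### API

Orientations are given as a unit quaternion [x, y, z, w].
In Python, from station import telemetry, snapshot, manip gives the robot as it stands. The module is installed in compiled form; this text tells all that it offers.
- The arm moves only by the shell command python3 -m crank 'ROWS' [OPENING] [FORCE]. ROWS is text: rows parted by semicolons, each of 6 numbers parted by spaces: the shift along the tool's x, y, z as a fraction of full scale, then the turn, a rotation vector about the tool's x, y, z as a fraction of full scale. A call has exactly 5 rows; each row shifts and turns the commanded pose from where the row before left it, along the tool's axes as they then stand; what a row does not reach is not made up. Full scale, the value 1, is 4 cm for a shift and 90 degrees for a turn. A row lasts 1/10 s, in which the tool goes at most 50 mm and 8.59 degrees, less where a joint would pass 70% of its speed; a pose out of reach is approached as far as the arm can. A call with a number of a shift or a turn outside -1 to 1 is refused whole. A call with a gripper value outside its range is refused whole. OPENING is the opening, from -1 (shut) to 1 (fully open), set as the call begins (- or left out, the last holds). The fingers move at their own pace and stop on an object; FORCE is the grip in N (left out, the last holds). Time passes only in rows, so rows that do not move let the fingers close, or fill a call up. It gives the time, the measured TCP pose, the force, the opening and the grip force at its end, in the units of the state.
- telemetry.sense(): the state, without advancing time (a new reading comes with each control period).
- snapshot(name): name is "scene" or "side" or "wrist"; returns a dict with "image" (384x512x3 uint8, red, green, blue), "depth" (384x512 float32, m along the optical axis (not along the pixel's ray), 0 where there is no reading), "camera_matrix" (3x3 intrinsics, pixels), "rvec" (rotation vector, rad) and "tvec" (3), from world to camera coordinates, as OpenCV has them. Camera axes: x right, y down, z forward; pixel columns grow to the right and rows downward; lengths in m; the calibration is good to about 2 mm. A picture is of the moment at which its call begins.
- manip.sign_off(): hands the job in; it is judged then, once.
The state is a dict: "t": time; "q": joint angles; "qd": joint speeds; "tau": joint torques, N m; "tcp_pos": TCP position; "tool_rot": TCP orientation; "force": force on the tool from outside, world axes, zero at the start; "ft_torque": the same for the moment, N m; "finger_gap": opening from 0.0 (shut) to 1.0 (fully open); "gripper_force": force on a finger pad.
Only numpy, scipy, OpenCV 4.12 (cv2) and the standard library are available. Lean on these libraries where they do the work, as an engineer would, in place of code of your own. Each camera call takes 0.05 s, during which the arm holds its last target. There are 200 camera calls.

### The job

Slide the pulled-out top tray of the instrument cassette back in over the trays below, and lock the stack with the red-handled pin from the grey parking block: push it down through the holes of the yellow, blue and grey lugs until its collar sits on the yellow lug, and let go of it. The trays are not lined up, so bring the holes into line by feel with the pin and press gently, never harder than a firm fingertip push (about 20 N); leave the other things where they are.

Things in the scene. Friction and masses are not known exactly. Their poses are not given: they have to be found in the camera images.
- cassette: Steel instrument cassette, 120 (x) x 196 (y) x 64 mm high, fixed. Origin: centre of its underside; its -x side is the front (toward the robot). Two open trays slide in it along x, one above the other, with about 5 N (middle) and 2 N (top) of friction, staying where left. Tray walls end 63 mm above the worktop; the slim probes in the trays are fixed and lie lower
- lug_line (a point): fixed point on the line where the holes belong, at cassette (-77, 0, 40) mm. Three rigid lugs 40 (x) x 36 (y) mm stick out of the front, one above the other: grey (frame, fixed, z 0 to 22 mm), blue (middle tray, z 32 to 40), yellow (top tray, z 52 to 60), each with a vertical through hole in its centre (grey 13.8, blue and yellow 14.2 mm diameter) with 1 mm chamfer
- blue_level (a point): fixed point on the same line, at cassette (-77, 0, 32) mm, underside of the blue lug. The blue lug itself is not measured: it stands 4 to 9 mm too far in (cassette +x, away from the robot), so a pin lowered on the line lands on its solid top. It can slide 14 mm either way from the line, resists with 5 N, and moves with the pin once the pin is in its hole
- socket (a point): centre of the mouth of the hole in the grey socket block, at cassette (-77, 0, 22) mm; the hole goes straight down 22 mm; axes as the cassette's. The pin must end in this hole
- top_hole (a point): centre of the upper mouth of the hole in the yellow lug of the top tray, 60 mm above the worktop; moves with the top tray; the lug's front edge is 20 mm in front of it; axes as the cassette's
- top_tray (a joint): slide of the top tray, m: 0 = yellow hole exactly above the grey hole, positive = pulled out toward the front (cassette -x); starts 0.025 to 0.04, range -0.020 to 0.055
- pin: locking pin, 86 mm long, 90 g, starting upright in the parking block. Origin: centre of its lower tip, z up along the pin. Round steel shaft 12 mm diameter from z 0 to 50 mm, with a 2 mm chamfer leaving a 9 mm flat tip; dark collar 22 mm diameter z 50 to 54; red handle above. Fully home the tip is 12 mm below the mouth of the grey hole (10 mm above the worktop)
- pin_grip (a point): middle of the pin's handle, 72 mm above its tip; axes as the pin's. The handle is 18 x 18 mm square, z 54 to 86 mm, its flat sides facing the pin's x and y
- parking_block: grey block 54 x 54 x 30 mm, fixed, with a 26 mm deep hole in which the pin stands loosely, its tip 4 mm above the worktop; origin: centre of its underside
- thermometer: bystander: white thermometer, 119 mm long, lying; origin: centre of its underside
- gauze: bystander: gauze packet 55 x 75 x 12 mm; origin: centre of its underside
- cream: bystander: cream pot, 62 mm diameter, 35 mm high; origin: centre of its underside
- cell: bystander: battery cell, 50 mm long, 15 mm thick, lying; origin: centre of its underside

How it is judged:
At the end, for the whole second after the job is handed in: The pin stands upright (within 0.1 rad), released and at rest, through all three lugs: its tip at least 10 mm below the mouth of the grey hole and within 3 mm of its axis (collar within 2 mm of the yellow lug), the top tray within 4 mm of its place in line (z of pin in the frame of socket below -0.01 m and horizontal distance between pin and socket below 0.003 m and angle between pin's own z axis and vertical below 0.1 rad and value of joint top_tray between -0.004 and 0.004 m and linear speed of pin below 0.02 m/s); the robot touches nothing.
It fails at once if the pin is pressed on the cassette with more than 30 N (contact force between pin and cassette above 30 N).
It fails at once if the robot pushes the cassette or its trays with more than 30 N (contact force between any of the arm, the fingers and cassette above 30 N).
It fails at once if a bystander is moved by more than 20 mm (distance of any of thermometer, gauze, cream, cell from where it was at the start of the episode above 0.02 m).
It also fails if it takes over 64 s, if anything falls off the work surface, if the arm or the gripper's body presses on something with over 40 N, if the wrist force passes 120 N, or if a joint passes its speed limit or range.

## Working session

There is one attempt and no reset: what is moved stays moved. The work goes in short steps, Python scripts to look and compute and a shell command to move; the robot and the scene stay as the last step left them, time stands still between calls to the robot, and variables do not carry over. Pictures are saved under pics/ and viewed, at most 10 in all, crops included, and the job is handed in when it is done.

```bash
mkdir -p pics
python3 - <<'E'
from station import telemetry, snapshot, manip
import cv2,numpy as np
s=telemetry.sense();print({k:np.round(v,3).tolist() for k,v in s.items()},manip.grip_depth)
for n in("scene","side"):
    d=snapshot(n);np.savez(f"{n}0.npz",**d);cv2.imwrite(f"pics/{n}0.png",d["image"][:,:,::-1])
    R=cv2.Rodrigues(d["rvec"])[0];print(n,-R.T@np.ravel(d["tvec"]),R[2],d["camera_matrix"][0,0])
E
```

```text
{'t': 0.0, 'q': [1.083, 0.528, 1.434, 0.0, 1.181, -0.179], 'qd': [0.001, 0.003, -0.0, 0.0, -0.003, 0.001], 'tau': [0.002, -44.235, -17.803, -0.0, 0.008, -0.0], 'tcp_pos': [0.19, 0.595, 0.23], 'tool_rot': [0.154, 0.988, -0.001, -0.0], 'force': [0.154, -0.709, 0.549], 'ft_torque': [-0.089, -0.017, -0.01], 'gripper_force': 0.0, 'finger_gap': 1.001} 0.0187
scene [-0.00894972  0.49800458  0.48305338] [ 0.64317934 -0.62361956 -0.44431856] 380.0985123358085
side [0.39321003 0.8417665  0.8975027 ] [ 0.12931856 -0.73897677 -0.66120348] 487.94636491968794
```

View pics/scene0.png

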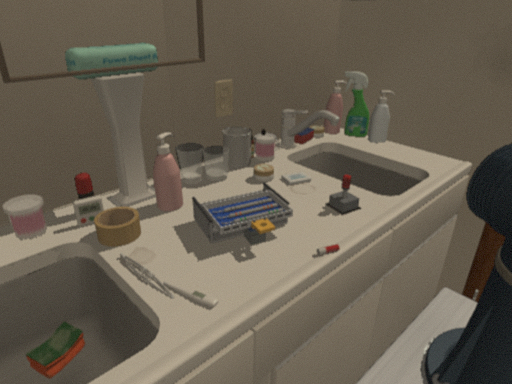

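View pics/side0.png

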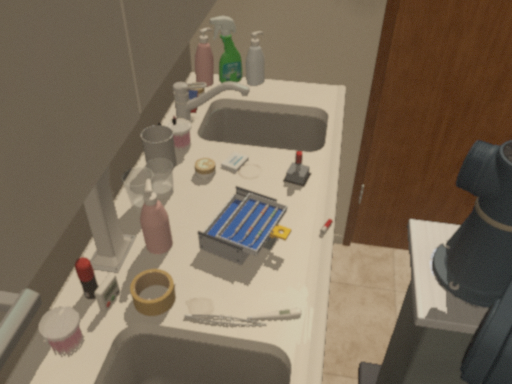

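The scene view shows the cassette at (240,212), its yellow lug at (262,226), and the pin in its block at (346,190). In the side view the lug is at (281,232) and the pin at (298,165).

```bash
cat > h.py <<'E'
import cv2,numpy as np
from station import telemetry, snapshot, manip
def cast(d,uv,z):
    R=cv2.Rodrigues(d["rvec"])[0];C=-R.T@np.ravel(d["tvec"])
    p=cv2.undistortPoints(np.float32(uv).reshape(-1,1,2),d["camera_matrix"],None).reshape(-1,2)
    r=np.c_[p,np.ones(len(p))]@R
    return C+r*((z-C[2])/r[:,2])[:,None]
def cloud(d,mask):
    v,u=np.nonzero(mask&(d["depth"]>0));R=cv2.Rodrigues(d["rvec"])[0];K=d["camera_matrix"]
    z=d["depth"][v,u];P=np.c_[(u-K[0,2])/K[0,0]*z,(v-K[1,2])/K[1,1]*z,z]
    return (P-np.ravel(d["tvec"]))@R,u,v
def hsv(d): return cv2.cvtColor(d["image"],cv2.COLOR_RGB2HSV).astype(int)
def yellow(d):
    h=hsv(d);return (h[...,0]>15)&(h[...,0]<32)&(h[...,1]>150)&(h[...,2]>110)
def red(d):
    h=hsv(d);return ((h[...,0]<8)|(h[...,0]>172))&(h[...,1]>150)&(h[...,2]>60)
def blobs(m,amin=15):
    n,l,s,c=cv2.connectedComponentsWithStats(m.astype(np.uint8));return [(l==i,s[i],c[i]) for i in range(1,n) if s[i,4]>=amin]
E
python3 - <<'E'
from h import *
for n in("scene","side"):
    d=np.load(n+"0.npz")
    for f in(yellow,red):
        for m,s,c in blobs(f(d)):
            P,u,v=cloud(d,m)
            if len(P): print(n,f.__name__,s,np.round(np.median(P,0),3),np.round(P.min(0),3),np.round(P.max(0),3))
    P,u,v=cloud(d,np.ones(d["depth"].shape,bool))
    for lo,hi,nm in((.056,.070,"walls"),(.025,.034,"block")):
        k=(P[:,2]>lo)&(P[:,2]<hi)&(P[:,0]>.3)&(P[:,0]<.75)&(abs(P[:,1])<.3)
        m=np.zeros(d["depth"].shape,np.uint8);m[v[k],u[k]]=1
        for b,s,c in blobs(m,40):
            Q,_,_=cloud(d,b>0);print(n,nm,s,np.round(cv2.minAreaRect(np.float32(Q[:,:2])),3) if 0 else cv2.minAreaRect(np.float32(Q[:,:2])),np.round(Q.mean(0),3))
E
```

```text
scene yellow [252 219  23  14 184] [0.473 0.009 0.06 ] [ 0.449 -0.067  0.009] [0.523 0.031 0.063]
scene red [295 132  18  11  73] [ 0.854 -0.575  0.023] [ 0.844 -0.641  0.01 ] [ 0.878 -0.553  0.035]
scene red [ 75 173  18  21 275] [0.862 0.228 0.089] [0.855 0.209 0.064] [0.884 0.243 0.106]
scene red [343 175   8  13  60] [ 0.46  -0.271  0.084] [ 0.453 -0.683 -0.111] [ 0.702 -0.265  0.091]
scene red [327 245  12   7  47] [ 0.359 -0.087  0.014] [ 0.35  -0.101  0.01 ] [ 0.366 -0.073  0.017]
scene red [ 71 343  10  14  46] [ 0.699  0.366 -0.222] [ 0.692  0.355 -0.23 ] [ 0.705  0.38  -0.201]
scene red [ 65 352   7  10  23] [ 0.689  0.387 -0.223] [ 0.683  0.382 -0.23 ] [ 0.695  0.393 -0.204]
scene red [ 31 359  35  16 119] [ 0.679  0.429 -0.211] [ 0.668  0.397 -0.226] [ 0.716  0.451 -0.195]
scene walls [164 182  17  11  90] ((0.7437523007392883, 0.05749446898698807), (0.047597091645002365, 0.011363839730620384), 88.52919006347656) [0.743 0.061 0.063]
scene walls [192 183 101  50 987] ((0.5485588908195496, -0.011634260416030884), (0.19854214787483215, 0.1981249749660492), 72.97189331054688)
[... 2989 characters left out ...]
915527344), 77.8406982421875) [ 0.461 -0.27   0.03 ]
side block [206 196  37  40 407] ((0.6257606744766235, -0.0470261424779892), (0.15286920964717865, 0.026264719665050507), 74.32764434814453) [ 0.627 -0.044  0.03 ]
side block [199 240  44  20 107] ((0.6101043224334717, 0.0719633400440216), (0.006065794266760349, 0.11910878866910934), 72.75282287597656) [0.61  0.071 0.029]
side block [149 275  21   9  52] ((0.7233872413635254, 0.18135963380336761), (0.012782366015017033, 0.050295885652303696), 81.75640106201172) [0.729 0.18  0.03 ]
side block [138 293  36  16  98] ((0.7092186212539673, 0.24741698801517487), (0.07775546610355377, 0.021171530708670616), 31.033973693847656) [0.708 0.251 0.03 ]
```

```bash
cat >> h.py <<'E'
from scipy.spatial.transform import Rotation as Ro
def plan(target,yaw=None):
    """shift (tool axes, units of 40 mm) to world TCP target; turn fraction about tool z to put tool y at yaw deg"""
    s=telemetry.sense();M=Ro.from_quat(s["tool_rot"]).as_matrix();dx=np.array(target)-s["tcp_pos"]
    y=np.degrees(np.arctan2(M[1,1],M[0,1]));print("t",round(s["t"],2),"tcp",np.round(s["tcp_pos"],4),"yaw",round(y,2),"tilt",np.round(M[:,2],4),"F",np.round(s["force"],2))
    print("shift/40mm",np.round(M.T@dx/.04,3),"turn",None if yaw is None else round(((y-yaw+90)%180-90)/90,4))
E
python3 -m crank '-.84 -.505 0 0 0 0;-.84 -.505 0 0 0 0;-.84 -.505 0 0 0 0;-.84 -.505 0 0 0 0;-.84 -.505 0 0 0 0' 1
python3 -m crank '-.84 -.505 0 0 0 0;-.84 -.505 0 0 0 0;-.84 -.505 0 0 0 0;-.84 -.505 0 0 0 0;-.84 -.505 0 0 0 0'
python3 -m crank '0 0 0 0 0 .095;0 0 0 0 0 .095;0 0 0 0 0 .095;0 0 0 0 0 .095;0 0 0 0 0 .095'
python3 -m crank '0 0 0 0 0 .095;0 0 0 0 0 .095;0 0 0 0 0 .095;0 0 0 0 0 .095;0 0 0 0 0 .095'
python3 -c "
from h import *
plan((.45,0,.24),-16.4)"
```

```text
t: 0.6
tcp_pos: [0.3202, 0.4464, 0.231]
tool_rot: [0.154, 0.988, -0.0, -0.0]
force: [0.1, 1.3, 0.4]
finger_gap: 1.0
gripper_force: 0.0
t: 1.1
tcp_pos: [0.4495, 0.299, 0.231]
tool_rot: [0.154, 0.988, -0.0, -0.0]
force: [0.4, 0.8, 0.2]
finger_gap: 1.002
gripper_force: 0.0
t: 1.6
tcp_pos: [0.4486, 0.3002, 0.2309]
tool_rot: [0.507, 0.862, -0.0, -0.0]
force: [-0.9, -0.4, 0.5]
finger_gap: 0.997
gripper_force: 0.0
t: 2.1
tcp_pos: [0.4486, 0.3003, 0.2309]
tool_rot: [0.786, 0.618, -0.001, -0.0]
force: [0.4, 0.7, 0.9]
finger_gap: 1.006
gripper_force: 0.0
t 2.1 tcp [0.4486 0.3003 0.2309] yaw -13.6 tilt [-1.e-03 -4.e-04 -1.e+00] F [0.37 0.72 0.91]
shift/40mm [-7.288  1.8   -0.225] turn 0.0311
```

```bash
python3 -m crank '-.73 .18 -.02 0 0 .03;-.73 .18 -.02 0 0 0;-.73 .18 -.02 0 0 0;-.73 .18 -.02 0 0 0;-.73 .18 -.02 0 0 0' >/dev/null
python3 -m crank '-.73 .18 -.02 0 0 0;-.73 .18 -.02 0 0 0;-.73 .18 -.02 0 0 0;-.73 .18 -.02 0 0 0;-.73 .18 -.02 0 0 0'
python3 - <<'E'
from h import *
d=snapshot("wrist");np.savez("wrist0.npz",**d);cv2.imwrite("pics/wrist0.png",d["image"][:,:,::-1])
R=cv2.Rodrigues(d["rvec"])[0];print(-R.T@np.ravel(d["tvec"]),R[2],d["camera_matrix"][0,0])
plan((.44,-.27,.24))
E
```

```text
t: 3.1
tcp_pos: [0.4389, -0.0013, 0.2392]
tool_rot: [0.798, 0.602, -0.0, -0.0]
force: [0.4, -0.6, 0.7]
finger_gap: 1.003
gripper_force: 0.0
[0.45880228 0.06660395 0.38192287] [-0.07680609 -0.26512479 -0.96115018] 309.7814654259452
t 3.15 tcp [ 0.4396 -0.005   0.2393] yaw -16.05 tilt [ 3.0e-04 -3.4e-03 -1.0e+00] F [ 0.85 -1.5   0.65]
shift/40mm [-6.365e+00  1.841e+00  5.000e-03] turn None
```

View pics/wrist0.png

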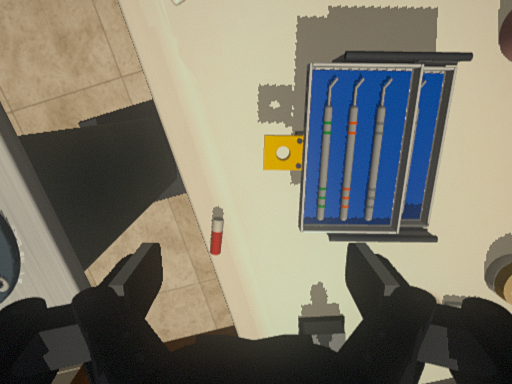

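The wrist view shows the yellow lug at (283,152) with its hole, and the cassette's dark side rails from (345,57) to (470,57) and (328,237) to (437,238). I'll measure these in the cassette axes.

Run:
```python
from h import *
d=np.load("wrist0.npz")
th=np.radians(-16.4);A=np.array([[np.cos(th),np.sin(th)],[-np.sin(th),np.cos(th)]]) # world->cassette axes
m=max(blobs(yellow(d)),key=lambda b:b[1][4])[0].astype(np.uint8)
cs,hi=cv2.findContours(m,cv2.RETR_CCOMP,cv2.CHAIN_APPROX_NONE)
for c,h in zip(cs,hi[0]):
    if len(c)>8:
        P=cast(d,c.reshape(-1,2),.06);r=cv2.minAreaRect(np.float32(P[:,:2]*1000));print("hole" if h[3]>=0 else "outer",len(c),np.round(r[0],1),np.round(r[1],1),round(r[2],1),"cass",A@np.array(r[0]))
h=hsv(d)
P,u,v=cloud(d,np.ones(m.shape,bool))
Q=P[:,:2]@A.T*1000
dark=h[v,u,2]<75
for y0,y1 in((-130,-85),(70,130)):
    k=dark&(P[:,2]>.055)&(P[:,2]<.068)&(Q[:,1]>y0+0)&(Q[:,1]<y1)&(Q[:,0]>430)&(Q[:,0]<680)
    if k.sum()>5: print("rail",k.sum(),np.percentile(Q[k],[0,2,50,98,100],axis=0).round(1).tolist(),"z",np.percentile(P[k,2],[2,50,98]).round(4),"px",u[k].min(),u[k].max(),v[k].min(),v[k].max())
# probe direction from top tray / tray blue
b=max(blobs((h[...,0]>100)&(h[...,0]<130)&(h[...,1]>150)),key=lambda b:b[1][4])
P,u,v=cloud(d,b[0]);print("blue",cv2.minAreaRect(np.float32(P[:,:2]*1000)),np.median(P[:,2]))
# bright tray rim
P,u,v=cloud(d,np.ones(m.shape,bool));Q=P[:,:2]@A.T*1000
k=(P[:,2]>.061)&(P[:,2]<.066)&(Q[:,0]>455)&(Q[:,0]<680)&(abs(Q[:,1]-60)<160)
mm=np.zeros(m.shape,np.uint8);mm[v[k],u[k]]=255
for B,s,c in blobs(mm>0,30):
    p,_,_=cloud(d,B);q=p[:,:2]@A.T*1000;print("rim",s,q.min(0).round(1),q.max(0).round(1),cv2.minAreaRect(np.float32(p[:,:2]*1000)))
for n in("scene","side"):
    e=np.load(n+"0.npz");y=max(blobs(yellow(e)),key=lambda b:b[1][4]);print(n,cast(e,[y[2]],.059)*1000)
```

```text
outer 157 [474.6  10.9] [35.6 40.2] 74.1 cass [452.18652811 144.44257965]
hole 18 [486.3  -6.5] [6.5 6.3] 76.2 cass [468.32411571 131.05942025]
hole 41 [474.2  11. ] [15.3 15. ] 29.6 cass [451.78416657 144.39417317]
rail 246 [[472.8, 70.2], [473.0, 71.8], [580.2, 100.5], [581.2, 127.6], [581.7, 129.5]] z [0.0551 0.0578 0.0627] px 300 405 167 220
blue ((548.1876220703125, -11.242927551269531), (163.8332977294922, 99.35260009765625), 73.35911560058594) 0.05022686465602051
rim [ 300   75  123  159 1324] [473.2  54.7] [584.4 220. ] ((546.0772705078125, -17.475067138671875), (165.3878631591797, 110.71062469482422), 73.42451477050781)
rim [329 235 109   8 687] [506.8  44. ] [627.8  52.7] ((557.892333984375, -113.76982879638672), (8.521431922912598, 121.0096206665039), 73.1598892211914)
scene [[472.66438177  10.30453787  59.        ]]
side [[474.32740547  15.41742432  59.        ]]
```

Run:
```python
from h import *
d=np.load("wrist0.npz")
for yaw in(-16.4,-16.7):
    th=np.radians(yaw);A=np.array([[np.cos(th),np.sin(th)],[-np.sin(th),np.cos(th)]])
    P,u,v=cloud(d,np.ones(d["depth"].shape,bool));Q=P[:,:2]@A.T*1000
    for a,b in((40,53),(225,250)):
        k=(P[:,2]>.061)&(P[:,2]<.067)&(Q[:,0]>460)&(Q[:,0]<700)&(Q[:,1]>a)&(Q[:,1]<b)
        q=Q[k];print(yaw,k.sum(),np.percentile(q,[0,1,50,99,100],axis=0).round(1).tolist(),np.median(P[k,2]))
        r=cv2.minAreaRect(np.float32(P[k,:2]*1000));print(r)
    print("hole",A@[474.3,11.0])
```

```text
-16.4 688 [[506.8, 44.0], [507.7, 44.5], [568.9, 49.2], [626.2, 52.3], [627.8, 52.7]] 0.06354626557280654
((557.892333984375, -113.76982879638672), (8.521431922912598, 121.0096206665039), 73.1598892211914)
-16.4 1535 [[474.0, 225.3], [475.7, 226.6], [557.1, 236.2], [626.0, 241.8], [628.0, 242.0]] 0.0633584725239316
((594.5455322265625, 68.59922790527344), (16.704021453857422, 154.00393676757812), 73.62387084960938)
hole [451.8968621 144.4670067]
-16.7 435 [[506.5, 47.1], [507.4, 47.5], [567.4, 50.8], [626.0, 52.9], [627.6, 53.0]] 0.06383961389273757
((557.512451171875, -115.0277099609375), (5.921439170837402, 121.00764465332031), 73.25135803222656)
-16.7 1555 [[472.8, 225.2], [474.0, 227.1], [555.9, 239.1], [624.8, 244.7], [626.7, 244.8]] 0.06334860780521948
((594.1505126953125, 67.25164794921875), (19.444622039794922, 153.98870849609375), 73.50648498535156)
hole [451.13424359 146.83114201]
```

```bash
python3 -m crank '-.74 .21 0 0 0 0;-.74 .21 0 0 0 0;-.74 .21 0 0 0 0;-.74 .21 0 0 0 0;-.74 .21 0 0 0 0' >/dev/null
python3 -m crank '0 0 0 0 0 0;0 0 0 0 0 0;0 0 0 0 0 0;0 0 0 0 0 0;0 0 0 0 0 0'
python3 - <<'E'
from h import *
d=snapshot("wrist");np.savez("wrist1.npz",**d);cv2.imwrite("pics/wrist1.png",d["image"][:,:,::-1])
R=cv2.Rodrigues(d["rvec"])[0];print(-R.T@np.ravel(d["tvec"]))
for m,s,c in blobs(red(d),60):
    P,u,v=cloud(d,m);k=P[:,2]>.086;print(s,c,np.median(P,0),P[:,2].max())
    if k.sum()>20:
        print(k.sum(),cv2.minAreaRect(np.float32(P[k,:2]*1000)))
        mm=np.zeros(m.shape,np.uint8);mm[v[k],u[k]]=1
        c=max(cv2.findContours(mm,0,1)[0],key=len);print("top",cv2.minAreaRect(np.float32(cast(d,c,.090)[:,:2]*1000)))
P,u,v=cloud(d,np.ones(d["depth"].shape,bool))
k=(abs(P[:,2]-.030)<.004)&(abs(P[:,0]-.46)<.06)&(abs(P[:,1]+.27)<.06);print("block",k.sum(),cv2.minAreaRect(np.float32(P[k,:2]*1000)))
E
```

```text
t: 4.15
tcp_pos: [0.4389, -0.1529, 0.2393]
tool_rot: [0.798, 0.603, -0.0, -0.0]
force: [0.1, 0.4, 0.1]
finger_gap: 1.006
gripper_force: 0.0
[ 0.45873594 -0.08508105  0.38209261]
[171 115  12  27 286] [176.24125874 128.07342657] [ 0.36426201 -0.08721532  0.01506021] 0.01785630134946302
[298 272  19  17 187] [306.95187166 280.18716578] [ 0.4637007  -0.27495447  0.09010778] 0.09166524408883432
184 ((463.68719482421875, -275.5835266113281), (15.943521499633789, 15.176992416381836), 13.656219482421875)
top ((463.64508056640625, -275.2366027832031), (16.082080841064453, 15.025481224060059), 14.535477638244629)
block 1399 ((463.2197265625, -276.7157287597656), (55.35839080810547, 53.91167449951172), 77.64619445800781)
```

View pics/wrist1.png

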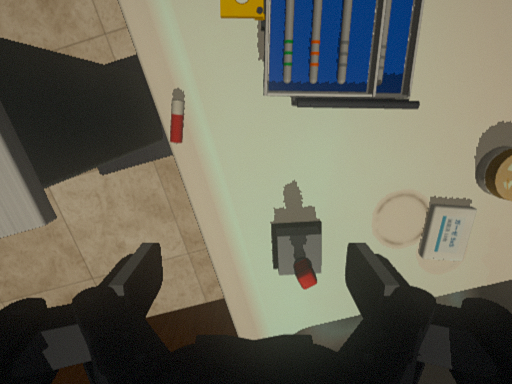

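The pin's red handle top is at (306,279), above its block at (297,247). Next I'll check the handle's yaw close up.

Run:
```python
from h import *
d=np.load("wrist1.npz");cv2.imwrite("pics/crop.png",cv2.resize(d["image"][215:300,265:330,::-1],None,fx=7,fy=7,interpolation=cv2.INTER_NEAREST))
```

```text
(no output)
```

View pics/crop.png

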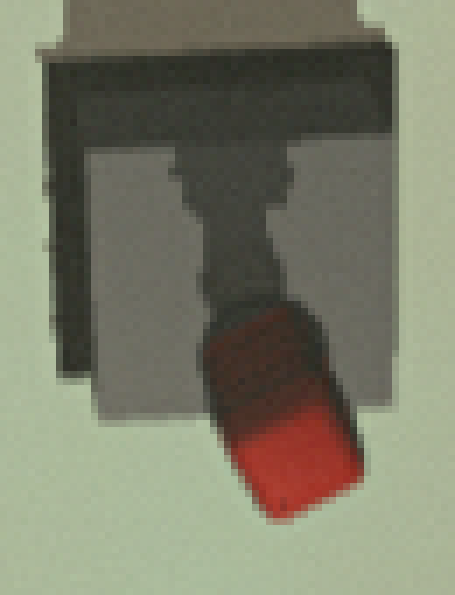

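```bash
python3 -m crank '0 0 0 0 0 -.084;0 0 0 0 0 -.084;0 0 0 0 0 -.084;0 0 0 0 0 -.084;0 0 0 0 0 0' 0.3
python3 -c "
from h import *
plan((.4636,-.2755,.10),14)"
```

```text
t: 4.7
tcp_pos: [0.4391, -0.1536, 0.2394]
tool_rot: [0.613, 0.79, 0.0, 0.0]
force: [-0.1, -0.5, -0.5]
finger_gap: 0.651
gripper_force: 0.0
t 4.7 tcp [ 0.4391 -0.1536  0.2394] yaw 14.32 tilt [ 0. -0. -1.] F [-0.08 -0.47 -0.49]
shift/40mm [-3.106 -0.16   3.484] turn 0.0035
```

```bash
python3 -m crank '-.78 -.04 .25 0 0 0;-.78 -.04 .25 0 0 0;-.78 -.04 .25 0 0 0;-.766 -.04 .25 0 0 .003;0 0 .5 0 0 0' >/dev/null
python3 -m crank '0 0 .7 0 0 0;0 0 .7 0 0 0;0 0 .6 0 0 0;0 0 0 0 0 0;0 0 0 0 0 0'
python3 - <<'E'
from h import *
plan((.4636,-.2755,.062),14)
d=snapshot("wrist");cv2.imwrite("pics/w2.png",d["image"][:,:,::-1])
E
```

```text
t: 5.7
tcp_pos: [0.4636, -0.2758, 0.0994]
tool_rot: [0.616, 0.788, 0.0, -0.0]
force: [1.1, -0.6, -0.4]
finger_gap: 0.649
gripper_force: 0.0
t 5.7 tcp [ 0.4636 -0.2758  0.0994] yaw 13.95 tilt [-4.e-04  4.e-04 -1.e+00] F [ 1.13 -0.62 -0.43]
shift/40mm [0.007 0.001 0.934] turn -0.0006
```

View pics/w2.png

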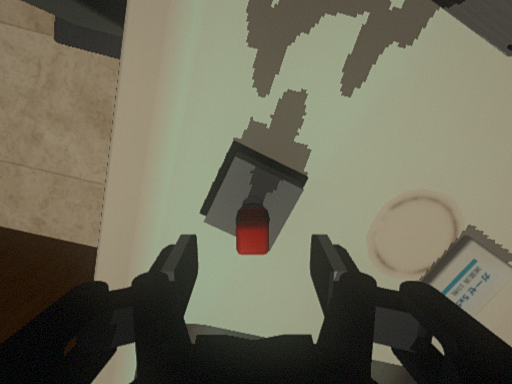

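The handle at (252,230) is square to the fingers and midway between them, so I'll descend and grip.

```bash
python3 -m crank '0 0 .4 0 0 0;0 0 .4 0 0 0;0 0 .134 0 0 0;0 0 0 0 0 0;0 0 0 0 0 0'
python3 -m crank '0 0 0 0 0 0;0 0 0 0 0 0;0 0 0 0 0 0;0 0 0 0 0 0;0 0 0 0 0 0' -1 70
python3 -m crank '0 0 0 0 0 0;0 0 0 0 0 0;0 0 0 0 0 0;0 0 -.2 0 0 0;0 0 -.4 0 0 0'
python3 -m crank '0 0 -.6 0 0 0;0 0 -.6 0 0 0;0 0 -.6 0 0 0;0 0 0 0 0 .085;0 0 0 0 0 .085'
python3 -m crank '0 0 0 0 0 .085;0 0 0 0 0 .085;0 0 0 0 0 0;0 0 0 0 0 0;0 0 0 0 0 0'
python3 - <<'E'
from h import *
plan((.440,.021,.16),-16.4)
E
```

```text
t: 6.25
tcp_pos: [0.4641, -0.2765, 0.063]
tool_rot: [0.616, 0.788, -0.0, 0.001]
force: [-0.5, -0.0, 0.8]
finger_gap: 0.651
gripper_force: 0.0
t: 6.75
tcp_pos: [0.4637, -0.2763, 0.0627]
tool_rot: [0.615, 0.788, -0.0, 0.0]
force: [-1.3, 0.9, 6.2]
finger_gap: 0.197
gripper_force: 68.3
t: 7.25
tcp_pos: [0.4629, -0.2755, 0.0854]
tool_rot: [0.616, 0.788, 0.0, -0.001]
force: [0.0, 0.5, -1.2]
finger_gap: 0.195
gripper_force: 68.3
t: 7.75
tcp_pos: [0.4639, -0.2762, 0.1592]
tool_rot: [0.717, 0.697, 0.0, 0.001]
force: [-0.2, -0.3, -0.5]
finger_gap: 0.198
gripper_force: 68.4
t: 8.25
tcp_pos: [0.4635, -0.2759, 0.1579]
tool_rot: [0.801, 0.599, 0.0, -0.0]
force: [0.6, 0.3, -0.3]
finger_gap: 0.194
gripper_force: 68.4
t 8.25 tcp [ 0.4635 -0.2759  0.1579] yaw -16.47 tilt [-1.e-04  2.e-04 -1.e+00] F [ 0.6   0.31 -0.27]
shift/40mm [ 6.95  -2.667 -0.05 ] turn -0.0008
```

```bash
python3 -m crank '.696 -.178 0 0 0 0;.696 -.178 0 0 0 0;.696 -.178 0 0 0 0;.696 -.178 0 0 0 0;.696 -.178 0 0 0 0' >/dev/null
python3 -m crank '.696 -.178 0 0 0 0;.696 -.178 0 0 0 0;.696 -.178 0 0 0 0;.696 -.178 0 0 0 0;.696 -.178 0 0 0 0' >/dev/null
python3 -m crank '0 0 .3 0 0 0;0 0 .3 0 0 0;0 0 0 0 0 0;0 0 0 0 0 0;0 0 0 0 0 0'
python3 - <<'E'
from h import *
plan((.4743,.011,.135),-16.4)
for n in("scene","side"):
    d=snapshot(n);np.savez(n+"2.npz",**d)
    y=max(blobs(yellow(d)),key=lambda b:b[1][4])
    i=d["image"]; u0,v0=y[2].astype(int);print(n,y[2])
    cr=i[v0-60:v0+25,u0-45:u0+45,::-1];cv2.imwrite(f"pics/{n}2.png",cr)
a=[cv2.resize(cv2.imread(f"pics/{n}2.png"),None,fx=4.4,fy=6.5 and 4.4,interpolation=2) for n in("scene","side")]
cv2.imwrite("pics/two.png",np.hstack(a))
E
```

```text
t: 9.75
tcp_pos: [0.4751, 0.0109, 0.1344]
tool_rot: [0.802, 0.598, 0.0, 0.0]
force: [0.8, -0.3, -0.7]
finger_gap: 0.194
gripper_force: 68.4
t 9.75 tcp [0.4751 0.0109 0.1344] yaw -16.58 tilt [ 9.e-04 -2.e-04 -1.e+00] F [ 0.75 -0.26 -0.67]
shift/40mm [-0.003 -0.021 -0.015] turn -0.002
scene [262.62311558 225.29648241]
side [279.80821918 232.16438356]
```

View pics/two.png

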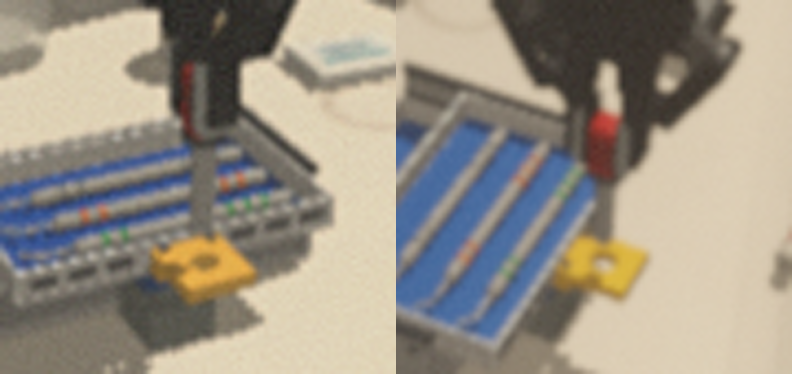

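Both views show the pin's tip just over the yellow hole, at (205,240) in the left crop and (603,240) in the right. I'll lower it gently.

```bash
python3 -m crank '0 -.02 .1 0 0 0;0 0 .1 0 0 0;0 0 .1 0 0 0;0 0 .05 0 0 0;0 0 0 0 0 0'
python3 -m crank '0 0 .05 0 0 0;0 0 .03 0 0 0;0 0 .03 0 0 0;0 0 0 0 0 0;0 0 0 0 0 0'
```

```text
t: 10.35
tcp_pos: [0.4736, 0.0114, 0.1195]
tool_rot: [0.802, 0.598, -0.0, -0.0]
force: [0.2, -0.2, -0.7]
finger_gap: 0.198
gripper_force: 68.4
t: 10.85
tcp_pos: [0.474, 0.0114, 0.1156]
tool_rot: [0.802, 0.598, 0.0, 0.0]
force: [0.3, -0.2, -1.0]
finger_gap: 0.2
gripper_force: 68.4
```

```bash
python3 -m crank '0 0 .05 0 0 0;0 0 .05 0 0 0;0 0 .05 0 0 0;0 0 .05 0 0 0;0 0 0 0 0 0'
python3 -m crank '0 0 0 0 0 0;0 .1 0 0 0 0;0 .1 0 0 0 0;0 0 0 0 0 0;0 0 0 0 0 0'
python3 -c "
from h import *
plan((.511,-.0001,.107))"
```

```text
t: 11.35
tcp_pos: [0.4737, 0.0114, 0.1072]
tool_rot: [0.802, 0.598, -0.0, -0.0]
force: [0.7, -0.4, -1.4]
finger_gap: 0.196
gripper_force: 68.4
t: 11.85
tcp_pos: [0.4817, 0.009, 0.1074]
tool_rot: [0.802, 0.598, -0.0, 0.0]
force: [-0.9, 0.5, -1.0]
finger_gap: 0.198
gripper_force: 68.4
t 11.85 tcp [0.4817 0.009  0.1074] yaw -16.58 tilt [-1.e-04 -1.e-04 -1.e+00] F [-0.86  0.52 -0.98]
shift/40mm [-0.01   0.768  0.011] turn None
```

```bash
python3 -m crank '0 .1 0 0 0 0;0 .1 0 0 0 0;0 .1 0 0 0 0;0 .1 0 0 0 0;0 .1 0 0 0 0'
python3 -m crank '0 .1 0 0 0 0;0 .1 0 0 0 0;0 .1 0 0 0 0;0 .1 0 0 0 0;0 .03 0 0 0 0'
python3 -m crank '0 0 .05 0 0 0;0 0 .05 0 0 0;0 0 .05 0 0 0;0 0 .03 0 0 0;0 0 0 0 0 0'
python3 -c "
from h import *
plan((.511,-.0001,.107))"
```

```text
t: 12.35
tcp_pos: [0.501, 0.0033, 0.1075]
tool_rot: [0.802, 0.598, -0.0, -0.0]
force: [-1.7, -1.0, -0.8]
finger_gap: 0.196
gripper_force: 68.5
t: 12.85
tcp_pos: [0.518, -0.0018, 0.1075]
tool_rot: [0.802, 0.598, 0.0, 0.0]
force: [-1.9, -0.6, -1.8]
finger_gap: 0.196
gripper_force: 68.3
t: 13.35
tcp_pos: [0.5179, -0.0015, 0.1003]
tool_rot: [0.802, 0.598, 0.0, 0.0]
force: [0.9, -1.2, -1.8]
finger_gap: 0.198
gripper_force: 68.5
t 13.35 tcp [ 0.5179 -0.0015  0.1003] yaw -16.59 tilt [ 1.3e-03 -1.0e-04 -1.0e+00] F [ 0.91 -1.18 -1.78]
shift/40mm [-0.015 -0.174 -0.169] turn None
```

```bash
python3 -m crank '0 0 .02 0 0 0;0 0 .02 0 0 0;0 0 .02 0 0 0;0 0 0 0 0 0;0 0 0 0 0 0'
python3 -m crank '0 0 .02 0 0 0;0 0 .02 0 0 0;0 0 0 0 0 0;0 0 0 0 0 0;0 0 0 0 0 0'
```

```text
t: 13.85
tcp_pos: [0.5174, -0.0015, 0.0979]
tool_rot: [0.802, 0.598, 0.0, 0.0]
force: [-1.0, -0.2, -1.1]
finger_gap: 0.196
gripper_force: 68.5
t: 14.35
tcp_pos: [0.5173, -0.0015, 0.0964]
tool_rot: [0.802, 0.598, -0.0, 0.0]
force: [0.1, 0.0, -1.9]
finger_gap: 0.199
gripper_force: 68.5
```

```bash
python3 -m crank '0 0 .02 0 0 0;0 0 .02 0 0 0;0 0 .02 0 0 0;0 0 0 0 0 0;0 0 0 0 0 0'
python3 -m crank '0 0 .02 0 0 0;0 0 .02 0 0 0;0 0 .02 0 0 0;0 0 .02 0 0 0;0 0 0 0 0 0'
```

```text
t: 14.85
tcp_pos: [0.5172, -0.0015, 0.0939]
tool_rot: [0.802, 0.598, -0.0, -0.0]
force: [0.3, 0.4, -0.9]
finger_gap: 0.196
gripper_force: 68.5
t: 15.35
tcp_pos: [0.5171, -0.0015, 0.0906]
tool_rot: [0.802, 0.598, -0.0, -0.0]
force: [-0.0, 0.2, -0.6]
finger_gap: 0.193
gripper_force: 68.5
```

```bash
python3 -m crank '0 0 .04 0 0 0;0 0 .04 0 0 0;0 0 .04 0 0 0;0 0 0 0 0 0;0 0 0 0 0 0'
python3 -m crank '0 -.05 0 0 0 0;0 -.05 0 0 0 0;0 0 0 0 0 0;0 0 0 0 0 0;0 0 0 0 0 0'
python3 -m crank '0 -.03 0 0 0 0;0 -.03 0 0 0 0;0 0 0 0 0 0;0 0 0 0 0 0;0 0 0 0 0 0'
python3 -c "
from h import *
plan((.511,-.0001,.08))"
```

```text
t: 15.85
tcp_pos: [0.5172, -0.0015, 0.0859]
tool_rot: [0.802, 0.598, -0.0, -0.0]
force: [-0.1, 0.2, -0.1]
finger_gap: 0.197
gripper_force: 68.5
t: 16.35
tcp_pos: [0.5154, -0.0011, 0.0863]
tool_rot: [0.802, 0.598, 0.001, 0.002]
force: [4.3, -3.6, -2.7]
finger_gap: 0.198
gripper_force: 68.4
t: 16.85
tcp_pos: [0.5143, -0.0007, 0.0865]
tool_rot: [0.802, 0.598, 0.002, 0.003]
force: [6.1, -2.7, -4.2]
finger_gap: 0.196
gripper_force: 68.3
t 16.85 tcp [ 0.5143 -0.0007  0.0865] yaw -16.58 tilt [ 0.0068 -0.002  -1.    ] F [ 6.14 -2.71 -4.18]
shift/40mm [-0.008 -0.085  0.161] turn None
```

```bash
python3 -m crank '0 -.03 0 0 0 0;0 -.03 0 0 0 0;0 -.03 0 0 0 0;0 0 0 0 0 0;0 0 0 0 0 0'
python3 -c "
from h import *
plan((.511,-.0001,.08))"
```

```text
t: 17.35
tcp_pos: [0.5109, 0.0002, 0.0865]
tool_rot: [0.802, 0.598, 0.002, 0.003]
force: [5.6, -3.2, -4.0]
finger_gap: 0.2
gripper_force: 68.3
t 17.35 tcp [5.109e-01 2.000e-04 8.650e-02] yaw -16.58 tilt [ 0.007 -0.002 -1.   ] F [ 5.64 -3.24 -3.97]
shift/40mm [-0.008  0.003  0.162] turn None
```

```bash
python3 -m crank '0 0 .04 0 0 0;0 0 .04 0 0 0;0 0 .04 0 0 0;0 0 0 0 0 0;0 0 0 0 0 0'
python3 -m crank '0 0 .03 0 0 0;0 0 .03 0 0 0;0 0 0 0 0 0;0 0 0 0 0 0;0 0 0 0 0 0'
python3 -m crank '0 0 .02 0 0 0;0 0 .02 0 0 0;0 0 0 0 0 0;0 0 0 0 0 0;0 0 0 0 0 0'
```

```text
t: 17.85
tcp_pos: [0.5108, 0.0001, 0.0823]
tool_rot: [0.802, 0.598, 0.002, 0.003]
force: [5.4, -3.0, 0.9]
finger_gap: 0.197
gripper_force: 69.4
t: 18.35
tcp_pos: [0.5109, 0.0001, 0.08]
tool_rot: [0.802, 0.598, 0.002, 0.003]
force: [4.3, -3.8, 1.6]
finger_gap: 0.197
gripper_force: 69.5
t: 18.85
tcp_pos: [0.5109, 0.0001, 0.0785]
tool_rot: [0.802, 0.598, 0.002, 0.003]
force: [4.4, -3.5, 2.7]
finger_gap: 0.197
gripper_force: 69.5
```

```bash
python3 -m crank '0 0 .025 0 0 0;0 0 .025 0 0 0;0 0 0 0 0 0;0 0 0 0 0 0;0 0 0 0 0 0'
python3 -m crank '0 0 .025 0 0 0;0 0 .025 0 0 0;0 0 0 0 0 0;0 0 0 0 0 0;0 0 0 0 0 0'
```

```text
t: 19.35
tcp_pos: [0.5109, 0.0001, 0.0764]
tool_rot: [0.802, 0.598, 0.002, 0.003]
force: [4.8, -3.8, 2.4]
finger_gap: 0.192
gripper_force: 69.5
t: 19.85
tcp_pos: [0.5109, 0.0001, 0.0744]
tool_rot: [0.802, 0.598, 0.002, 0.003]
force: [4.1, -4.2, 2.1]
finger_gap: 0.195
gripper_force: 69.5
```

Now into the grey hole (tip ≈16 mm high); home is at about TCP 0.0687.

```bash
python3 -m crank '0 0 .04 0 0 0;0 0 .04 0 0 0;0 0 0 0 0 0;0 0 0 0 0 0;0 0 0 0 0 0'
python3 -m crank '0 0 .03 0 0 0;0 0 .03 0 0 0;0 0 0 0 0 0;0 0 0 0 0 0;0 0 0 0 0 0'
python3 -m crank '0 0 .02 0 0 0;0 0 .02 0 0 0;0 0 0 0 0 0;0 0 0 0 0 0;0 0 0 0 0 0'
```

```text
t: 20.35
tcp_pos: [0.5109, 0.0001, 0.0712]
tool_rot: [0.802, 0.598, 0.002, 0.003]
force: [4.7, -4.6, 1.4]
finger_gap: 0.196
gripper_force: 69.5
t: 20.85
tcp_pos: [0.5109, 0.0001, 0.0688]
tool_rot: [0.802, 0.598, 0.002, 0.003]
force: [4.6, -4.6, 2.6]
finger_gap: 0.202
gripper_force: 69.5
t: 21.35
tcp_pos: [0.511, 0.0, 0.0686]
tool_rot: [0.802, 0.598, 0.002, 0.003]
force: [2.4, -5.0, 13.3]
finger_gap: 0.194
gripper_force: 71.1
```

```bash
python3 -m crank '-.02 .04 -.03 0 0 0;-.02 .03 0 0 0 0;0 0 0 0 0 0;0 0 0 0 0 0;0 0 0 0 0 0'
python3 -m crank '0 0 0 0 0 0;0 0 0 0 0 0;0 0 0 0 0 0;0 0 0 0 0 0;0 0 0 0 0 0' -0.2 20
python3 -m crank '0 0 -.1 0 0 0;0 0 -.3 0 0 0;0 0 -.6 0 0 0;0 0 -.8 0 0 0;0 0 -.8 0 0 0'
python3 -m crank '-.5 -.5 -.8 0 0 0;-.5 -.5 -.8 0 0 0;-.5 -.5 0 0 0 0;0 0 0 0 0 0;0 0 0 0 0 0'
python3 - <<'E'
from h import *
I=[]
for n in("scene","side","wrist"):
    d=snapshot(n);np.savez(n+"3.npz",**d)
    for m,s,c in blobs(red(d),10):
        P,u,v=cloud(d,m)
        if len(P) and .4<np.median(P[:,0])<.6 and abs(np.median(P[:,1]))<.1: print(n,s,np.median(P,0),P[:,2].max())
    y=max(blobs(yellow(d),5),key=lambda b:b[1][4]);P,u,v=cloud(d,y[0]);print(n,np.median(P,0))
    u0,v0=y[2].astype(int);v0=max(v0,60);I.append(cv2.resize(d["image"][v0-60:v0+25,u0-30:u0+30,::-1],(260,368),interpolation=2))
cv2.imwrite("pics/fin.png",np.hstack(I))
E
```

```text
t: 21.85
tcp_pos: [0.5111, -0.0004, 0.0686]
tool_rot: [0.802, 0.597, 0.001, 0.001]
force: [2.4, 2.5, 11.7]
finger_gap: 0.196
gripper_force: 70.7
t: 22.35
tcp_pos: [0.5093, -0.0009, 0.0668]
tool_rot: [0.802, 0.598, -0.0, -0.001]
force: [-1.3, 0.8, -0.6]
finger_gap: 0.399
gripper_force: 0.0
t: 22.85
tcp_pos: [0.5095, -0.0009, 0.1729]
tool_rot: [0.802, 0.598, -0.0, -0.0]
force: [-0.0, 0.2, 0.5]
finger_gap: 0.4
gripper_force: 0.0
t: 23.35
tcp_pos: [0.4353, -0.0415, 0.2361]
tool_rot: [0.802, 0.597, 0.001, 0.001]
force: [-0.1, -1.1, -1.2]
finger_gap: 0.4
gripper_force: 0.0
scene [251 200   8   7  39] [0.50713522 0.00128419 0.09495867] 0.0967445347980149
scene [0.50122135 0.00629794 0.05953413]
side [264 214   7   6  32] [0.50869292 0.00482126 0.09400574] 0.09900527253403894
side [0.511377   0.00909233 0.05916328]
wrist [311 105  20  20 374] [5.10381302e-01 1.58312457e-04 9.59740833e-02] 0.09846892613898528
wrist [0.50726189 0.00229397 0.06024872]
```

View pics/fin.png

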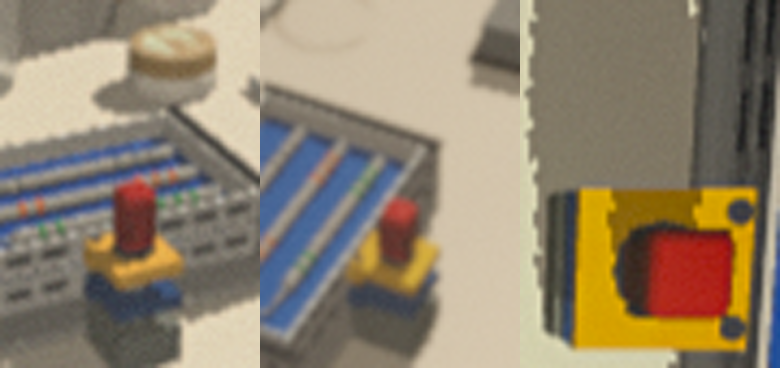

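The pin stands upright with its collar on the yellow lug. The handle top is at 96 mm, so the tip is at 10 mm, fully home; the three lugs are in line and the gripper is clear.

```bash
python3 -c "
from station import manip
print(manip.sign_off())"
```

```text
the job is handed in; nothing more can be done
None
```

I slid the top tray back in, and the locking pin is home through the yellow, blue and grey lugs and released. The highest force reading was about 14 N, and the job is handed in at about 23.5 s; the sign-off gave no verdict.

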